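Knock the jammed hand mirror out of its sleeve

TASK

The folded red hand mirror is jammed deep inside its turquoise sleeve, which lies on the wooden jewellery box. Take the sleeve to the clear tray, turn it mouth-down low over the tray and knock it on the tray until the mirror works loose and ends up in the tray, not letting it fall from high up. Then lay the empty sleeve back flat on the jewellery box, ledge side up as it was, without disturbing the other things on the table.

Things in the scene. Friction and masses are not known exactly. Their poses are not given: they have to be found in the camera images.
- sleeve: Turquoise rigid rectangular sleeve, 120 mm long (x), 56 wide (y), 40 high (z), 160 g. Starts flat on the jewellery box, mouth roughly to the robot's left (+y). Origin: centre of underside; +x to the open mouth (x=60), +z out of the face with the ledge. Side walls 4 mm, top, bottom and end walls 5 mm. Grip across its width behind the ledge.
- sleeve_mouth (a point): Centre of the sleeve's mouth (sleeve frame 60, 0, 20 mm). If the sleeve is gripped with the fingers slanting 40 degrees from vertical towards the mouth, a half turn about the fingers' own line leaves the mouth pointing 80 degrees below level.
- ledge_root (a point): Foot of the ledge, a darker cross rib on the sleeve's top face: full width, 20 mm tall (z = 40 to 60), from x = 39 to 45 mm. This point is the middle of its mouth side (45, 0, 40). With the mouth down just inside a tray wall, the ledge catches on top of that wall and is what to knock. Pause after each knock, or the loosened mirror may drop on the wall as the sleeve rises.
- mirror: Folded red hand mirror, a rigid slab 80 (x) x 44 (y) x 22 mm (z), 110 g. Origin: centre of underside; starts at -15, -2, 5 mm in the sleeve frame, 35 mm deep. A spring leaf jams it. Each brisk knock (0.2 to 0.3 m/s, stopped short) of the mouth-down sleeve shifts it some mm; slow pressing does nothing. After 13 mm it slides free; if it then stands half in the sleeve, draw the sleeve off lengthwise.
- tray: Shallow clear plastic tray, fixed to the table, 180 mm (x) x 150 mm (y), 45 mm high, walls and floor 5 mm thick, rim bluish. Origin: centre of its underside; x points away from the robot.
- tray_side_rim (a point): Middle of the top of the tray's right-hand wall (robot's right; tray frame 0, -72.5, 45 mm; on the mid-line of the 5 mm wall).
- jewel_box: Closed dark wooden jewellery box with a brass band, fixed, 170 mm (x) x 150 mm (y) x 40 mm high, flat top. Origin: centre of its underside.
- trinket_pot: Turquoise ceramic pot with lid, 80 mm across, 84 mm high; origin under its centre. Leave alone.
- hairbrush: Round wooden hairbrush lying bristles up, 185 mm long along its x, 35 mm high. Leave alone.
- nail_clipper: Steel nail clipper, 75 x 13 x 12 mm, lying flat. Leave alone.
- comb: Dark wooden comb, 150 x 33 x 6 mm, lying flat. Leave alone.
- cream_jar: White cream jar, 68 mm across, 60 mm high. Leave alone.
- perfume: Amber bottle, 48 mm across, 110 mm high. Leave alone.
There are look-alikes about, which are no part of the job. Leave any blue or purple look-alike of the sleeve alone. There is more than one size of the tray; the job needs the largest.

How it is judged:
By the outcome, as a careful person would: the job done as asked, in the order asked, and still so for the second after the job is handed in, with the robot touching nothing.
It also fails if it takes over 64 s, if anything falls off the work surface, if the arm or the gripper's body presses on something with over 40 N, if the wrist force passes 120 N, or if a joint passes its speed limit or range.

ROBOT

A 6-joint arm with a two-finger parallel gripper is mounted at the origin on the work surface. World frame = base frame: x ahead of the robot, y to its left, z up, the work surface at z = 0. Lengths are in m, angles in rad, forces in N, time in s.
With the tool pointing down it reaches from about 0.275 to 1 m from the base axis. Payload 8.4 kg.
Tool frame: the origin (TCP) lies on the centre line of the jaws, within the pads' length; the fingertips stand 17 mm ahead of it and the grasp point (between the pads) lies 2 mm behind it (bot.tcp_to_tips is the y of the fingertips in the tool frame, in m); y points along the fingers, z is the direction in which the jaws open and shut, and the axes are right-handed (so a half turn about y gives the same grasp; the last joint's range is limited). The gripper opens to 85 mm and grips with 20 to 120 N. Pads are 22 mm wide; open, the fingers measure 114 mm over their backs; the gripper's body (76 mm by 85 mm) begins 54 mm behind the grasp point. The pads swing forward as they close: fully open they stand 13 mm farther back than shut.
Start: joints at [-1.243, 0.353, 1.633, -0, 1.155, -0.002], TCP at [0.202, -0.591, 0.248] pointing down, gripper open.
Joint ranges: [-2.63, 2.63], [-0.92, 2.1], [0.06, 2.66], [-1.3, 4.44], [0, 2.69], [-3.02, 3.02]. Speed limits (rad/s): [2.22, 2.22, 2.79, 3.14, 3.14, 3.14].

INTERFACE

Orientations are given as a unit quaternion [x, y, z, w].
In Python, from workcell import bot, hand, kinematics, get_obs, vision, hand_in gives the robot as it stands. The module is installed in compiled form; this text tells all that it offers. Calls block until the motion is done:
- bot.reach(position, orientation): joint-space move of the TCP to a pose.
- bot.servo_line(position, ori=None, velocity=0.15): straight line of the TCP; ori=None keeps the orientation; velocity is the mean speed in m/s.
- bot.goto_joints(angles): joint-space move.
- hand.move_gripper(opening, strength=None): finger opening in m; strength is the grip in N (None keeps the last); returns when the fingers have stopped.
- bot.dwell(seconds).
- kinematics.solve_ik(position, orientation): joint angles nearest the present ones, or None.
- get_obs(): the state.
- vision.read_camera(name): name is "scene" or "top" or "wrist"; returns a dict with "frame" (420x560x3 uint8, red, green, blue), "intrinsics" (3x3 intrinsics, pixels), "view" (4x4, takes a point from world to camera coordinates). Camera axes: x right, y down, z forward; pixel columns grow to the right and rows downward; lengths in m; the calibration is good to about 2 mm. The wrist camera is an equidistant fisheye: a pixel r from the principal point sees the ray r / f radians off the axis. A picture is of the moment at which its call begins. There is no depth.
A pose or a line that the arm cannot do raises bot.IKError and nothing moves.
- hand_in(): hands the job in, once; it reports no verdict.
The state is a dict: "time_s": time; "joint_pos": joint angles; "joint_vel": joint speeds; "joint_efforts": joint torques, N m; "position": TCP position; "orientation": TCP orientation; "wrist_force": force on the tool from outside, world axes, zero at the start; "ft_torque": the same for the moment, N m; "gripper_width": finger opening in m.
Only numpy, scipy, OpenCV 4.12 (cv2) and the standard library are available. Lean on these libraries where they do the work, as an engineer would, in place of code of your own. Each camera call takes 0.05 s, during which the arm holds its last target. There are 200 camera calls.

## Working session

There is one attempt and no reset: what is moved stays moved. The work goes in short steps, each a Python script; the robot and the scene stay as the last script left them, time stands still between calls to the robot, and variables do not carry over. Pictures are saved under pics/ and viewed, about 8 in all and at most 12, crops included, and the job is handed in when it is done.

```bash
mkdir -p pics; python3 - <<'E'
from workcell import *
import cv2,numpy as np
for n in ["scene","top"]:
    d=vision.read_camera(n); cv2.imwrite(f"pics/{n}0.png",d["frame"][:,:,::-1]); np.savez(f"{n}0.npz",**d)
    print(n,d["intrinsics"].tolist(),d["view"].round(4).tolist())
o=get_obs();print(o, bot.tcp_to_tips)
E
```

```text
scene [[432.07907009660534, 0.0, 275.742046602601], [0.0, 432.07907009660534, 206.5960292867265], [0.0, 0.0, 1.0]] [[-0.22, 0.9752, -0.0224, 0.1318], [0.5127, 0.0961, -0.8532, -0.2152], [-0.8299, -0.1992, -0.5212, 1.5748], [0.0, 0.0, 0.0, 1.0]]
top [[413.0575377025594, 0.0, 276.3582520026206], [0.0, 413.0575377025594, 210.81233705688135], [0.0, 0.0, 1.0]] [[0.0354, -0.9994, -0.0028, -0.0209], [-0.9732, -0.0338, -0.2277, 0.5435], [0.2274, 0.0108, -0.9737, 1.0042], [0.0, 0.0, 0.0, 1.0]]
{'time_s': 0.1, 'joint_pos': array([-1.24340849e+00,  3.53570386e-01,  1.63402119e+00,  1.49944363e-05,
        1.15516820e+00, -2.37936443e-03]), 'joint_vel': array([ 0.001988  ,  0.00044095, -0.00158282,  0.00263149, -0.00021262,
        0.00046177]), 'joint_efforts': array([-1.01642112e-03, -6.06353045e+01, -3.42819357e+01, -5.37015296e-05,
        3.89174907e-03, -1.07939820e-05]), 'position': array([ 0.20228567, -0.59096463,  0.24765854]), 'orientation': array([-0.11612259,  0.69792485, -0.69710887,  0.11599864]), 'wrist_force': array([-0.41004372,  0.39167082, -0.11800423]), 'ft_torque': array([-0.04469656, -0.06574539, -0.0091897 ]), 'gripper_width': 0.08589130901369588} 0.017
```

View pics/scene0.png

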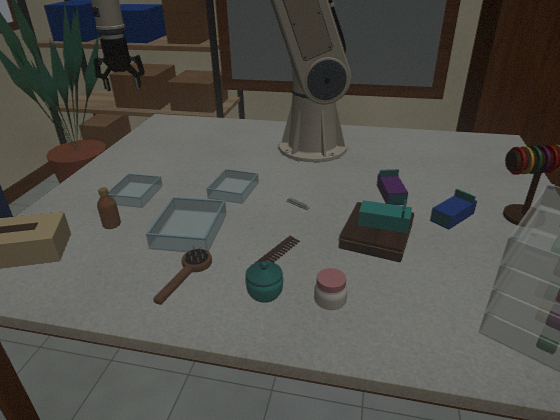

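View pics/top0.png

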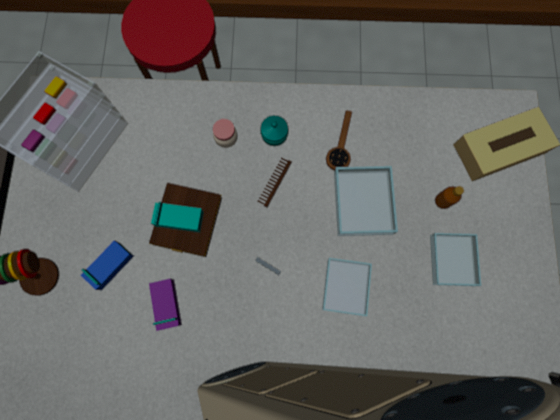

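The top view shows turquoise at three places: the sleeve on the dark box at (180,216), the lidded pot at (274,130), and thin edges on the blue (107,265) and purple (165,304) look-alikes. The one on the box fits, with its ledge to the left at about (157,214), which is +y. There are three trays, at (365,201), (346,287) and (455,260). The largest is the first one. I'll measure these and confirm with a crop.

```bash
cat > h.py <<'E'
import numpy as np,cv2
from scipy.spatial.transform import Rotation as R
def ray(d,px,z):
    K,V=d["intrinsics"],d["view"]; r=V[:3,:3].T@np.linalg.inv(K)@np.array([px[0],px[1],1.]); c=-V[:3,:3].T@V[:3,3]
    return c+r*(z-c[2])/r[2]
def proj(d,p):
    q=d["view"][:3,:3]@np.asarray(p)+d["view"][:3,3]; q=d["intrinsics"]@q; return q[:2]/q[2]
E
python3 - <<'E'
from h import *
t=np.load("top0.npz"); s=np.load("scene0.npz")
hsv=cv2.cvtColor(t["frame"],cv2.COLOR_RGB2HSV)
m=((hsv[...,0]>78)&(hsv[...,0]<98)&(hsv[...,1]>130)&(hsv[...,2]>50)).astype(np.uint8)
m[:, 230:]=0; m[:190]=0; m[245:]=0
cs,_=cv2.findContours(m,0,2)
c=max(cs,key=cv2.contourArea); print("sleeve",cv2.minAreaRect(c),cv2.contourArea(c))
# bright top part only
mb=m*(hsv[...,2]>120); 
print("V hist",np.percentile(hsv[...,2][m>0],[5,25,50,75,95]))
# tray: bluish rim
f=t["frame"].astype(int)
m2=((hsv[...,0]>80)&(hsv[...,0]<115)&(hsv[...,1]>45)).astype(np.uint8);
m2[:, :325]=0;m2[:,405:]=0;m2[:155]=0;m2[245:]=0
cs,_=cv2.findContours(m2,0,2);c=max(cs,key=cv2.contourArea)
r=cv2.minAreaRect(c);print("tray",r,[ray(t,p,.045).round(4).tolist() for p in cv2.boxPoints(r)])
h=cv2.convexHull(c); q=cv2.approxPolyDP(h,6,True)[:,0]; print(q.tolist(),[ray(t,p,.045).round(4)[:2].tolist() for p in q])
a=cv2.resize(t["frame"][175:265,130:230],None,fx=6,fy=6,interpolation=2)
b=cv2.resize(t["frame"][155:245,325:410],None,fx=4,fy=4,interpolation=2)
im=np.zeros((580,800,3),np.uint8); im[:540,:400]=a[:,:400]if 0 else cv2.resize(a,(400,360)).repeat(1,0)[:0].reshape(0,400,3) if 0 else 0
im[:360,:400]=cv2.resize(a,(400,360)); im[:360,440:780]=b
c3=cv2.resize(s["frame"][190:260,330:425],None,fx=3,fy=3,interpolation=2); im[365:575,:285]=c3
c4=cv2.resize(s["frame"][190:260,140:240],None,fx=3,fy=3,interpolation=2); im[365:575,440:740]=c4
im=np.clip(im.astype(float)*1.7,0,255).astype(np.uint8)
cv2.imwrite("pics/c1.png",im[:,:,::-1])
E
```

```text
sleeve ((179.3499755859375, 216.5499725341797), (41.0121955871582, 23.334524154663086), 8.13010311126709) 878.0
V hist [ 70. 123. 129. 130. 132.]
tray ((365.85516357421875, 198.53793334960938), (70.2315444946289, 58.72202682495117), 86.633544921875) [[0.6796, -0.1538, 0.045], [0.6949, -0.3118, 0.045], [0.5029, -0.317, 0.045], [0.4885, -0.1651, 0.045]]
[[338, 165], [391, 167], [397, 231], [339, 232]] [[0.6805, -0.1632], [0.6798, -0.3057], [0.5051, -0.3164], [0.4973, -0.1661]]
```

View pics/c1.png

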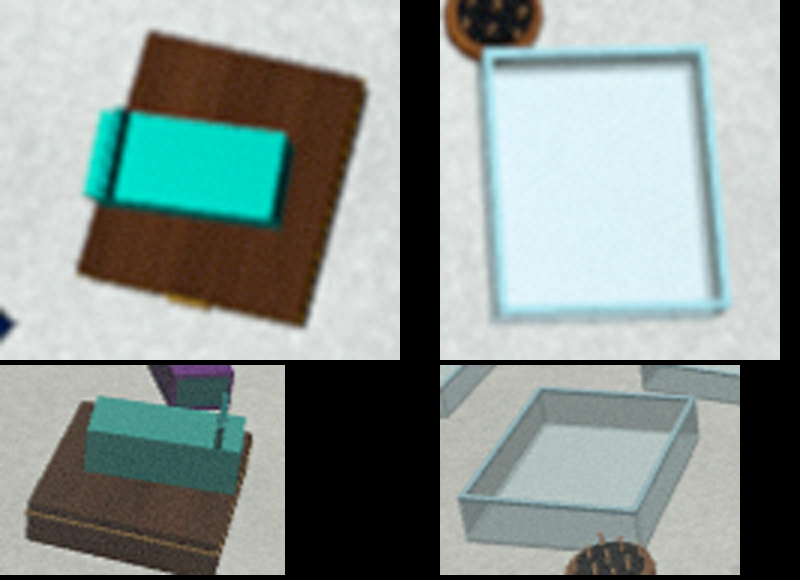

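The crop confirms both: the sleeve is level on the box, with its ledge and mouth towards +y. The large tray has its rim right-edge corners at about (391,166) and (397,231). Next come metric fits and an IK plan.

```bash
cat >> h.py <<'E'
def T(Rm,p): M=np.eye(4); M[:3,:3]=Rm; M[:3,3]=p; return M
def col(x,y,z): return np.column_stack([x,y,z])
def G(gx,gz,sgn,a=np.radians(40)):
    "tool pose in sleeve frame"
    d=np.array([np.sin(a),0,-np.cos(a)]); z=np.array([0,sgn,0.]); return T(col(np.cross(d,z),d,z),np.array([gx,0,gz])+.002*d)
def pq(M): return M[:3,3], R.from_matrix(M[:3,:3]).as_quat()
def Rz(a): return R.from_euler('z',a).as_matrix()
E
cat > m.py <<'E'
from h import *
def fitrect(pts):
    c,(w,h),a=cv2.minAreaRect(np.float32(pts)*1000); return np.array(c)/1000,w,h,a
t=np.load("top0.npz"); U=6
def up(d,x0,x1,y0,y1):
    f=cv2.resize(d["frame"][y0:y1,x0:x1],None,fx=U,fy=U,interpolation=cv2.INTER_CUBIC); return f,cv2.cvtColor(f,cv2.COLOR_RGB2HSV)
def px(c,x0,y0): return [( (x+.5)/U-.5+x0,(y+.5)/U-.5+y0) for x,y in c.reshape(-1,2)]
f,h=up(t,140,225,190,245)
m=((h[...,0]>78)&(h[...,0]<98)&(h[...,1]>130)&(h[...,2]>108)).astype(np.uint8)
cs,_=cv2.findContours(m,0,1)
for c in sorted(cs,key=cv2.contourArea)[-2:]:
    q=px(c,140,190)
    for z in (.08,.1):
        P=np.array([ray(t,p,z)[:2] for p in q]); print("turq z",z,fitrect(P))
f,h=up(t,325,410,155,245)
m=((h[...,0]>80)&(h[...,0]<115)&(h[...,1]>45)).astype(np.uint8)
# scan rows: outermost right bluish pixel; columns: topmost
def rightedge(rows):
    o=[]
    for y in rows:
        X=np.where(m[int((y-155)*U)])[0]
        if len(X): o.append(ray(t,((X.max()+.5)/U-.5+325,y),.045)[:2])
    return np.array(o)
e=rightedge(np.arange(173,226,2.)); p=np.polyfit(e[:,0],e[:,1],1); res=e[:,1]-np.polyval(p,e[:,0]); print("right outer edge: yaw deg",np.degrees(np.arctan(p[0])),"y at x=.6",np.polyval(p,.6),"sd",res.std())
o=[];o2=[]
for x in np.arange(345,386,2.):
    Y=np.where(m[:,int((x-325)*U)])[0]; o.append(ray(t,(x,(Y.min()+.5)/U-.5+155),.045)[:2]); o2.append(ray(t,(x,(Y.max()+.5)/U-.5+155),0)[:2])
o=np.array(o);o2=np.array(o2)
for n,k in(("far",o),("near(z0)",o2)):
    g=np.polyfit(k[:,1],k[:,0],1);print(n,"x at y=-.235",np.polyval(g,-.235),"yaw",-np.degrees(np.arctan(g[0])))
l=[]
for y in np.arange(173,226,2.):
    X=np.where(m[int((y-155)*U)])[0]; l.append(ray(t,((X.min()+.5)/U-.5+325,y),.0)[:2])
l=np.array(l);g=np.polyfit(l[:,0],l[:,1],1);print("left outer(z0) y at .6",np.polyval(g,.6),"yaw",np.degrees(np.arctan(g[0])))
E
python3 m.py
```

```text
turq z 0.08 (array([0.52428119, 0.30724353]), 9.769305229187012, 55.1074104309082, 84.49332427978516)
turq z 0.1 (array([0.51991516, 0.30096683]), 9.5780029296875, 54.02843475341797, 84.49332427978516)
turq z 0.08 (array([0.5176864 , 0.24272687]), 97.61209106445312, 55.03695297241211, 84.10758209228516)
turq z 0.1 (array([0.51344958, 0.23771336]), 95.70100402832031, 53.959415435791016, 84.1075668334961)
right outer edge: yaw deg 3.5214757184003638 y at x=.6 -0.31095310387969305 sd 0.00016433934391853588
far x at y=-.235 0.6806667369818369 yaw -1.4046554470962
near(z0) x at y=-.235 0.5047556005824883 yaw 3.148300022225597
left outer(z0) y at .6 -0.16593295458405485 yaw 3.5684353338403842
```

The sizes agree: top face 97.6×55 mm against 99×56 expected, and tray about 176×145 against 180×150. That gives sleeve origin (0.519, 0.253, 0.04) with yaw 84.1°, and tray centre (0.593, −0.239) with yaw 3.5°. Now I'll check IK for both half-turn choices.

```bash
cat >> h.py <<'E'
YS=np.radians(84.1); S0=T(Rz(YS),[.5188,.2532,.04])
TR=T(Rz(np.radians(3.5)),[.593,-.2388,0])
GX,GZ=-.010,.026
def sleeve_knock(x=0.,clear=.005,lift=0.,tilt=80):
    "sleeve pose, mouth down inside right wall; lift along the sleeve axis; lift=0: ledge bottom on wall's inner top edge"
    a=np.radians(tilt); m=np.array([0,-np.cos(a),-np.sin(a)]); n=np.array([0,-np.sin(a),np.cos(a)])
    Rm=col(m,np.cross(n,m),n)
    lip=np.array([.060,0,.040])
    # ledge underside plane (x=45) must pass through wall inner top edge (y=-.070,z=.045)
    y_lip=-.070+clear
    # root = lip-.015m ; the point on plane at y=-.070: root + s*n
    root_y=y_lip-.015*m[1]; s=(-.070-root_y)/n[1]; root_z=.045-s*n[2]
    root=np.array([x,root_y,root_z]); o=root-Rm@np.array([.045,0,.040])-lift*m
    return TR@T(Rm,o)
E
python3 - <<'E'
from workcell import *; from h import *
for sgn in (1,-1):
    g=G(GX,GZ,sgn); a=kinematics.solve_ik(*pq(S0@g)); print(sgn,"grasp",None if a is None else a.round(2))
    up=S0.copy(); up[2,3]+=.1; a=kinematics.solve_ik(*pq(up@g)); print("  up",None if a is None else a.round(2))
    for x in(-.04,0,.04):
      for L in (0,.05,.12):
        a=kinematics.solve_ik(*pq(sleeve_knock(x,lift=L)@g)); print("  kn",x,L,None if a is None else a.round(2))
    k=sleeve_knock(0,lift=.06)@g; f=k.copy(); f[:3,0]*=-1; f[:3,2]*=-1
    a=kinematics.solve_ik(*pq(f)); print("  unflipped",None if a is None else a.round(2))
    print("  tcp",k[:3,3].round(3),"fingers",k[:3,1].round(2))
s=np.load("scene0.npz")
for y in(-.0775,-.07,.0775): print([proj(s,(TR@[x,y,.045,1])[:3]).round(1).tolist() for x in(-.09,.09)])
E
```

```text
1 grasp [0.07 0.57 2.06 1.15 0.77 2.35]
  up [0.07 0.38 2.03 0.98 0.87 2.6 ]
  kn -0.04 0 [-0.71  0.78  1.47  0.48  1.44 -0.97]
  kn -0.04 0.05 [-0.7   0.71  1.47  0.48  1.5  -0.94]
  kn -0.04 0.12 [-0.69  0.62  1.46  0.49  1.58 -0.88]
  kn 0 0 [-0.68  0.82  1.39  0.5   1.47 -0.93]
  kn 0 0.05 [-0.67  0.75  1.39  0.5   1.52 -0.89]
  kn 0 0.12 [-0.66  0.67  1.38  0.51  1.59 -0.84]
  kn 0.04 0 [-0.64  0.86  1.3   0.51  1.49 -0.88]
  kn 0.04 0.05 [-0.63  0.79  1.3   0.52  1.54 -0.85]
  kn 0.04 0.12 [-0.62  0.71  1.29  0.52  1.61 -0.79]
  unflipped [-0.67  0.74  1.39  0.5   1.53  2.26]
  tcp [ 0.595 -0.266  0.153] fingers [-0.04  0.64 -0.77]
-1 grasp [ 0.07  0.57  2.06  1.15  0.77 -0.8 ]
  up [ 0.07  0.38  2.03  0.98  0.87 -0.54]
  kn -0.04 0 [-0.71  0.78  1.47  0.48  1.44  2.17]
  kn -0.04 0.05 [-0.7   0.71  1.47  0.48  1.5   2.21]
  kn -0.04 0.12 [-0.69  0.62  1.46  0.49  1.58  2.26]
  kn 0 0 [-0.68  0.82  1.39  0.5   1.47  2.21]
  kn 0 0.05 [-0.67  0.75  1.39  0.5   1.52  2.25]
  kn 0 0.12 [-0.66  0.67  1.38  0.51  1.59  2.31]
  kn 0.04 0 [-0.64  0.86  1.3   0.51  1.49  2.26]
  kn 0.04 0.05 [-0.63  0.79  1.3   0.52  1.54  2.3 ]
  kn 0.04 0.12 [-0.62  0.71  1.29  0.52  1.61  2.35]
  unflipped [-0.67  0.74  1.39  0.5   1.53 -0.88]
  tcp [ 0.595 -0.266  0.153] fingers [-0.04  0.64 -0.77]
[[169.1, 197.9], [141.7, 235.2]]
[[171.7, 198.0], [144.6, 235.4]]
[[223.5, 201.4], [203.5, 240.1]]
```

In the scene view the tray reads about 3 px (8 mm) away from the top-view estimate. I'll resolve that with numeric projections and a wrist camera view on the way to the sleeve.

```bash
python3 - <<'E'
from h import *
s=np.load("scene0.npz");t=np.load("top0.npz")
def draw(d,x0,x1,y0,y1,k):
    im=cv2.resize(d["frame"][y0:y1,x0:x1],None,fx=k,fy=k,interpolation=cv2.INTER_CUBIC); im=np.clip(im*1.6,0,255).astype(np.uint8)
    def L(P,c):
        q=np.array([((proj(d,p)-[x0,y0]+.5)*k) for p in P]).astype(np.int32); cv2.polylines(im,[q],True,c,1)
    L([(TR@[x,y,.045,1])[:3] for x,y in((-.09,-.075),(.09,-.075),(.09,.075),(-.09,.075))],(255,0,0))
    L([(S0@[x,y,.04,1])[:3] for x,y in((-.06,-.028),(.06,-.028),(.06,.028),(-.06,.028))],(255,0,0))
    L([(S0@[x,y,.0,1])[:3] for x,y in((-.06,-.028),(.06,-.028),(.06,.028),(-.06,.028))],(255,255,0))
    L([(TR@[x,y,.0,1])[:3] for x,y in((-.09,-.075),(.09,-.075),(.09,.075),(-.09,.075))],(255,255,0))
    return im
A=[draw(s,135,235,185,260,4),draw(s,335,425,190,260,4)]
B=[draw(t,325,410,160,240,4)[:280],draw(t,140,225,180,245,4)]
im=np.zeros((600,800,3),np.uint8)
for a,(y,x) in zip(A+B,((0,0),(0,405),(305,0),(305,405))): im[y:y+a.shape[0],x:x+a.shape[1]]=a[:600-y,:800-x]
cv2.imwrite("pics/c2.png",im[:,:,::-1])
E
```

```text
(no output)
```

View pics/c2.png

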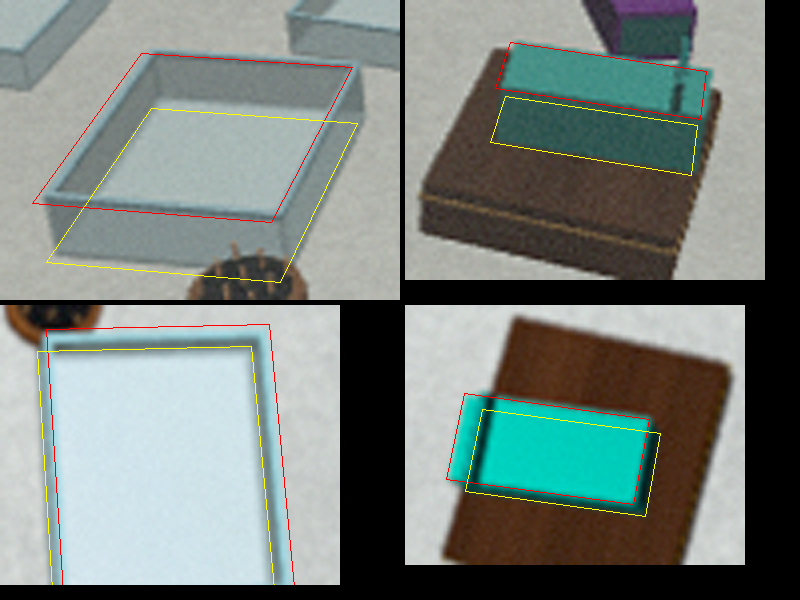

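The overlay shows the sleeve fits both views to within about 1 px. The tray rim lies about 4 mm to +y and 2 mm to −x of my fit, and both views agree on that direction. I'll correct the tray to (0.591, −0.2348), shift the sleeve by +1.5 mm y, and grasp.

```bash
cat >> h.py <<'E'
S0=T(Rz(YS),[.5188,.2547,.04]); TR=T(Rz(np.radians(3.5)),[.591,-.2348,0]); SG=-1
def back(M,r): M=M.copy(); M[:3,3]-=r*M[:3,1]; return M
def st(tag=""):
    from workcell import get_obs
    o=get_obs(); print(tag,"t",round(o["time_s"],2),"p",o["position"].round(4),"F",o["wrist_force"].round(1),"M",o["ft_torque"].round(2),"w",round(o["gripper_width"],4),"j",o["joint_pos"].round(2)); return o
E
python3 - <<'E'
from workcell import *; from h import *
g=S0@G(GX,GZ,SG)
hand.move_gripper(.085,60)
bot.reach(*pq(back(g,.10))); st("pre")
d=vision.read_camera("wrist"); cv2.imwrite("pics/w1.png",d["frame"][:,:,::-1])
bot.servo_line(g[:3,3],velocity=.12); st("at")
hand.move_gripper(.03,110); st("grip")
bot.servo_line(g[:3,3]+[0,0,.06],velocity=.15); st("lift")
for n in("scene","wrist"):
    d=vision.read_camera(n); cv2.imwrite(f"pics/{n}2.png",d["frame"][:,:,::-1])
s=cv2.imread("pics/scene2.png")[120:270,300:480]; w=cv2.imread("pics/w1.png")
im=np.hstack([cv2.resize(s,(400,333)),cv2.resize(w,(400,333))]); im=np.clip(im*1.6,0,255); cv2.imwrite("pics/c3.png",im)
E
```

```text
pre t 3.26 p [0.5117 0.1816 0.1412] F [-0.5  0.2  0.5] M [-0.3  -0.01  0.03] w 0.0853 j [-0.06  0.41  2.06  0.96  0.9  -0.66]
at t 4.29 p [0.5181 0.2459 0.0647] F [-0.3 -0.8  0.4] M [-0.29  0.01 -0.03] w 0.0848 j [ 0.07  0.57  2.06  1.15  0.76 -0.79]
grip t 4.68 p [0.5184 0.2458 0.0653] F [-0.6 -2.1  5.8] M [-0.14  0.25  0.11] w 0.0546 j [ 0.07  0.57  2.06  1.16  0.76 -0.79]
lift t 5.23 p [0.5177 0.2458 0.1241] F [ 0.5 -0.7 -2.4] M [-0.55  0.09  0.01] w 0.0552 j [ 0.07  0.45  2.05  1.04  0.82 -0.64][ WARN:0@9.236] global loadsave.cpp:1063 imwrite_ Unsupported depth image for selected encoder is fallbacked to CV_8U.
```

View pics/c3.png

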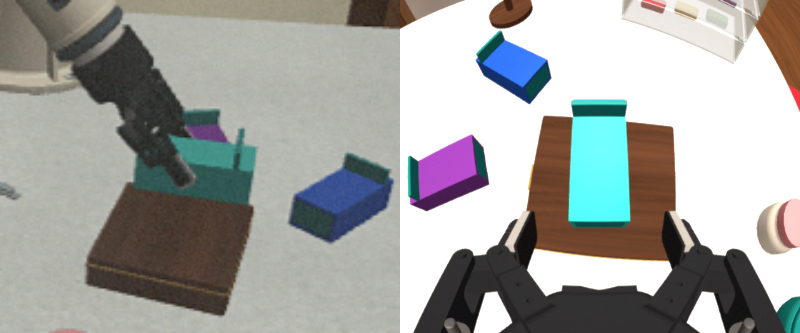

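The sleeve is gripped level, at 55 mm opening. Next I carry it over the tray, flip it, and look.

```bash
python3 - <<'E'
from workcell import *; from h import *
g=G(GX,GZ,SG); k=sleeve_knock(0,clear=.006,lift=.06)@g; f=k.copy(); f[:3,0]*=-1; f[:3,2]*=-1
up=f.copy(); up[2,3]+=.04
bot.reach(*pq(up)); o=st("over")
bot.servo_line(f[:3,3],velocity=.2)
a=np.array(get_obs()["joint_pos"]); a[5]+=np.pi; bot.goto_joints(a); st("flipped")
bot.reach(*pq(k)); st("k60")
k2=sleeve_knock(0,clear=.006,lift=.02)@g; bot.servo_line(k2[:3,3],velocity=.1); st("k20")
P=[]
for n,(x0,x1,y0,y1) in(("scene",(120,260,130,260)),("top",(310,420,130,250))):
    d=vision.read_camera(n); np.savez(n+"3.npz",**d); P.append(cv2.resize(d["frame"][y0:y1,x0:x1,::-1],(400,int(400*(y1-y0)/(x1-x0))),interpolation=2))
h=max(p.shape[0] for p in P); im=np.hstack([np.pad(p,((0,h-p.shape[0]),(0,0),(0,0))) for p in P])
cv2.imwrite("pics/c4.png",np.clip(im*1.6,0,255).astype(np.uint8))
E
```

```text
over t 7.21 p [ 0.5929 -0.2597  0.1927] F [ 1.   0.3 -2.9] M [-0.54 -0.01  0.  ] w 0.0546 j [-0.66  0.69  1.39  0.5   1.57 -0.85]
flipped t 10.21 p [ 0.5923 -0.2598  0.1523] F [-0.2 -0.6 -2.5] M [-0.61 -0.04  0.01] w 0.0548 j [-0.66  0.73  1.4   0.5   1.52  2.26]
k60 t 10.46 p [ 0.5926 -0.2612  0.1528] F [-1.1  0.4 -3.2] M [-0.58 -0.03 -0.07] w 0.0546 j [-0.66  0.73  1.4   0.5   1.52  2.26]
k20 t 11.01 p [ 0.5928 -0.2679  0.1127] F [ 0.7 -0.6 -2.4] M [-0.63 -0.03  0.05] w 0.0545 j [-0.67  0.79  1.4   0.5   1.48  2.23]
```

View pics/c4.png

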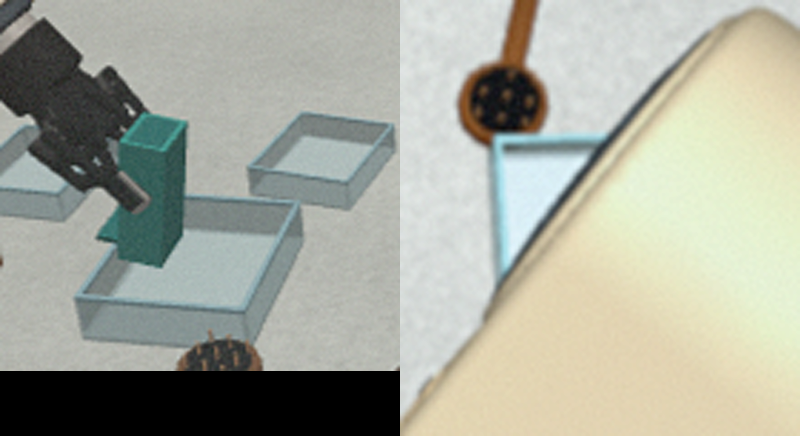

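The sleeve is mouth-down with the ledge over the right-hand wall, at crop (108,232). I'll lower it gently to find contact.

```bash
python3 - <<'E'
from workcell import *; from h import *
g=G(GX,GZ,SG)
F0=get_obs()["wrist_force"]
for L in (.016,.013,.010,.008,.006,.004,.003,.002,.001,0,-.001,-.002,-.003):
    k=sleeve_knock(0,clear=.006,lift=L)@g; bot.servo_line(k[:3,3],velocity=.06)
    o=get_obs(); dF=o["wrist_force"]-F0; print(L,dF.round(1),(o["position"]-k[:3,3]).round(4),round(o["time_s"],2))
    if dF[2]>6 or np.linalg.norm(dF)>10: break
E
```

```text
0.016 [0.1 0.  1.2] [-0.  0.  0.] 11.36
0.013 [-0.9 -1.   1. ] [-0.0001  0.     -0.0002] 11.61
0.01 [0.1 0.1 0.3] [-0.0001  0.     -0.0002] 11.86
0.008 [-0.6 -0.5  0.3] [-0.0001  0.     -0.0001] 12.11
0.006 [ 0.3 -1.3  0.2] [-0.0001  0.     -0.0002] 12.36
0.004 [ 0.7 -1.5 -0.7] [-0.0001  0.     -0.0002] 12.61
0.003 [-0.3 -0.1  0. ] [-0.      0.     -0.0001] 12.86
0.002 [ 0.7 -0.8  0. ] [-0.      0.     -0.0001] 13.11
0.001 [ 0.  -0.4  3.2] [0.0001 0.     0.0003] 13.36
0 [-0.9  0.5  9.1] [0.0001 0.0002 0.0012] 13.61
```

Contact comes at lift 1 mm, so the geometry is accurate to about 1 mm. Now a first knock, measured.

```bash
cat >> h.py <<'E'
def red(tag=None):
    from workcell import vision
    d=vision.read_camera("scene"); h=cv2.cvtColor(d["frame"],cv2.COLOR_RGB2HSV)
    m=((h[...,0]<8)|(h[...,0]>172))&(h[...,1]>110)&(h[...,2]>35); m[:150]=0;m[270:]=0;m[:,:125]=0;m[:,250:]=0
    ys,xs=np.where(m)
    if tag: cv2.imwrite(f"pics/{tag}.png",np.clip(cv2.resize(d["frame"][130:270,110:270,::-1],None,fx=4,fy=4,interpolation=2)*1.6,0,255).astype(np.uint8))
    return len(xs),(xs.mean().round(1),ys.mean().round(1),ys.max()) if len(xs) else None
def knock(over=.004,v=.2,h=.025,pause=.4,clear=.006):
    from workcell import bot,get_obs
    g=G(GX,GZ,SG); P=lambda L:(sleeve_knock(0,clear=clear,lift=L)@g)[:3,3]
    bot.servo_line(P(h),velocity=.12)
    bot.servo_line(P(.001-over),velocity=v); o=get_obs(); bot.dwell(pause); o2=get_obs()
    print("knock",over,v,"F",o["wrist_force"].round(1),"->",o2["wrist_force"].round(1),"M",o2["ft_torque"].round(2),"dz",(o2["position"]-P(.001-over)).round(4),"t",round(o2["time_s"],2),"red",red())
E
python3 - <<'E'
from workcell import *; from h import *
print(red())
knock(.003,.18); knock(.004,.2)
bot.servo_line((sleeve_knock(0,clear=.006,lift=.015)@G(GX,GZ,SG))[:3,3],velocity=.05); st(); print(red("k1"))
E
```

```text
(0, None)
knock 0.003 0.18 F [2.  2.7 1.1] -> [ 0.8  0.4 -0.9] M [-0.28 -0.05 -0.02] dz [-0.0002 -0.0001 -0.0003] t 14.72 red (0, None)
knock 0.004 0.2 F [-0.6  0.1 -2.4] -> [-0.2  1.  -2.9] M [-0.61 -0.07 -0.04] dz [-0.0001 -0.0001 -0.    ] t 15.83 red (0, None)
 t 16.39 p [ 0.5933 -0.269   0.1089] F [ 0.  -0.7 -3.9] M [-0.62 -0.01 -0.  ] w 0.0546 j [-0.67  0.79  1.4   0.5   1.47  2.22]
(0, None)
```

View pics/k1.png

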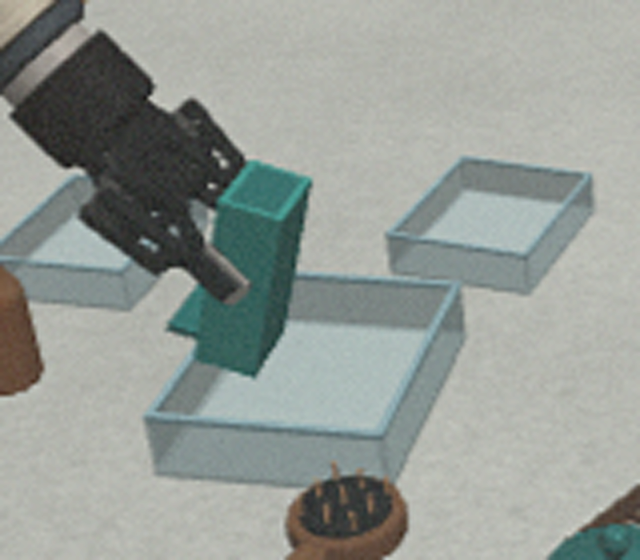

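The picture shows the sleeve leaning more than before, by about 7°. The first knock turned it in the jaws, so the second barely touched. I'll measure the tilt by casting its side-wall edges onto the known plane.

```bash
python3 - <<'E'
from h import *
def cast(d,px,p0,n):
    K,V=d["intrinsics"],d["view"]; r=V[:3,:3].T@np.linalg.inv(K)@np.array([px[0],px[1],1.]); c=-V[:3,:3].T@V[:3,3]
    return c+r*(n@(p0-c))/(n@r)
d=np.load("scene0.npz"); n=TR[:3,0]; p0=(TR@[.028,0,0,1])[:3]; I=np.linalg.inv(TR)
def show(pts,f,off):
    Q=[(I@np.r_[cast(d,np.array(p)/f-.5+.5/f*0+np.array(off),p0,n),1])[1:3] for p in pts]
    print([q.round(4).tolist() for q in Q]); 
    for a,b in((0,1),(2,3)): v=Q[b]-Q[a]; print("  len",np.hypot(*v).round(4),"angle below level",np.degrees(np.arctan2(-v[1],-v[0])).round(1))
show([(218,207),(197,360),(272,222),(250,375)],4,(110,130))
show([(122,150),(118,258),(160,157),(161,266)],400/140,(120,130))
for t,L in((80,.015),(80,.02)):
    S=np.linalg.inv(TR)@sleeve_knock(0,clear=.006,lift=L); print(t,L,[(S@[x,-.028,z,1])[1:3].round(4).tolist() for x,z in((-.06,.04),(.06,.04),(-.06,0),(.06,0))])
E
```

```text
[[-0.0309, 0.1618], [-0.0633, 0.0505], [0.0016, 0.1537], [-0.0295, 0.042]]
  len 0.1159 angle below level 73.8
  len 0.116 angle below level 74.5
[[-0.0358, 0.1594], [-0.058, 0.05], [-0.0032, 0.1549], [-0.0189, 0.0448]]
  len 0.1116 angle below level 78.6
  len 0.1112 angle below level 81.9
80 0.015 [[-0.0406, 0.1617], [-0.0614, 0.0435], [-0.0012, 0.1547], [-0.022, 0.0365]]
80 0.02 [[-0.0397, 0.1666], [-0.0605, 0.0484], [-0.0003, 0.1596], [-0.0211, 0.0415]]
```

The tilt is now about 74°, so it turned 6° in the grip and the ledge overhang levered it round. If the mouth lip sits close against the wall's inner face, the wall blocks that turning. I'll raise the grip to 120 N, tilt the tool to bring the sleeve to 84°, and probe the wall sideways and the ledge downwards.

```bash
cat >> h.py <<'E'
A=np.radians(34)
def KP(L,clear,tilt=84): return sleeve_knock(0,clear=clear,lift=L,tilt=tilt)@G(GX,GZ,SG,A)
E
python3 - <<'E'
from workcell import *; from h import *
hand.move_gripper(.03,120)
M=KP(.03,.006); bot.servo_line(*pq(M),velocity=.1); st("up")
bot.servo_line(KP(.006,.006)[:3,3],velocity=.08); o=st("down")
F0=o["wrist_force"]
c=.006
while c>-.004:
    c-=.001; bot.servo_line(KP(.006,c)[:3,3],velocity=.06); F=np.mean([get_obs()["wrist_force"] for _ in range(3)],0)-F0
    print("clear",round(c,4),F.round(1))
    if F[1]>3: break
c+=.002
L=.006
bot.servo_line(KP(L,c)[:3,3],velocity=.06)
while L>-.005:
    L-=.001; bot.servo_line(KP(L,c)[:3,3],velocity=.06); F=get_obs()["wrist_force"]-F0; print("L",round(L,4),F.round(1))
    if F[2]>5: break
st("end"); print(red())
E
```

```text
up t 16.99 p [ 0.593  -0.2736  0.1244] F [-0.3 -0.2 -3.2] M [-0.74 -0.08 -0.04] w 0.0547 j [-0.71  0.86  1.32  0.58  1.64  2.2 ]
down t 17.44 p [ 0.5933 -0.2748  0.1015] F [ 0.7  0.4 -2.3] M [-0.74 -0.02  0.04] w 0.0543 j [-0.71  0.89  1.32  0.58  1.62  2.18]
clear 0.005 [-1.4  0.3 -0.4]
clear 0.004 [-1.3  0.4 -1. ]
clear 0.003 [-0.8 -0.9 -0.9]
clear 0.002 [-1.1 -0.3 -1.1]
clear 0.001 [-0.5 -0.5 -0.3]
clear 0.0 [-0.1  0.3 -1.2]
clear -0.001 [-0.7 -0.1 -1. ]
clear -0.002 [-0.4 -0.6 -0.6]
clear -0.003 [-1.   3.5 -0.3]
L 0.005 [-0.6 -0.7 -0.8]
L 0.004 [-0.6 -0.5 -1.4]
L 0.003 [-1.1  0.3 -0.6]
L 0.002 [-0.7 -1.  -0.2]
L 0.001 [-0.7 -0.5 -1. ]
L 0.0 [-0.9 -0.2 -0.6]
L -0.001 [-0.6 -0.8 -0.2]
L -0.002 [-0.1 -0.9 -0. ]
L -0.003 [-1.3 -0.4  6.7]
end t 22.19 p [ 0.5941 -0.2832  0.0948] F [-0.6  0.   4.5] M [0.08 0.27 0.05] w 0.0543 j [-0.72  0.9   1.3   0.58  1.62  2.18]
(0, None)
```

The wall's inner face is at clear −2.8 mm and ledge contact is at L −2.5 mm. Now I knock with the lip 1 mm off the wall.

```bash
cat >> h.py <<'E'
LC=-.0025; CC=-.0018
def knock2(over=.003,v=.2,h=.018,pause=.3,L=LC,c=CC):
    from workcell import bot,get_obs
    bot.servo_line(KP(L+h,c)[:3,3],velocity=.1)
    bot.servo_line(KP(L-over,c)[:3,3],velocity=v); o=get_obs(); bot.dwell(pause); o2=get_obs()
    print("knock",over,v,"F",o["wrist_force"].round(1),"->",o2["wrist_force"].round(1),"M",o2["ft_torque"].round(2),"err",(o2["position"]-KP(L-over,c)[:3,3]).round(4),"t",round(o2["time_s"],2),"red",red())
E
python3 - <<'E'
from workcell import *; from h import *
knock2(.003,.2); knock2(.004,.22)
bot.servo_line(KP(LC+.008,CC)[:3,3],velocity=.1); st(); print(red("k2"))
E
```

```text
knock 0.003 0.2 F [ 3.7  8.6 10.2] -> [ 3.3  7.5 10.1] M [ 1.49 -0.21 -0.47] err [0.0011 0.0017 0.002 ] t 23.13 red (0, None)
knock 0.004 0.22 F [ 1.3  8.1 29.2] -> [ 0.7  8.5 29.4] M [ 3.48 -0.09 -0.24] err [0.0018 0.0016 0.0059] t 24.09 red (0, None)
 t 24.41 p [ 0.5939 -0.2836  0.1021] F [ 0.2 -0.5 -3.4] M [-0.75 -0.03  0.03] w 0.0542 j [-0.72  0.89  1.3   0.58  1.63  2.18]
(0, None)
```

View pics/k2.png

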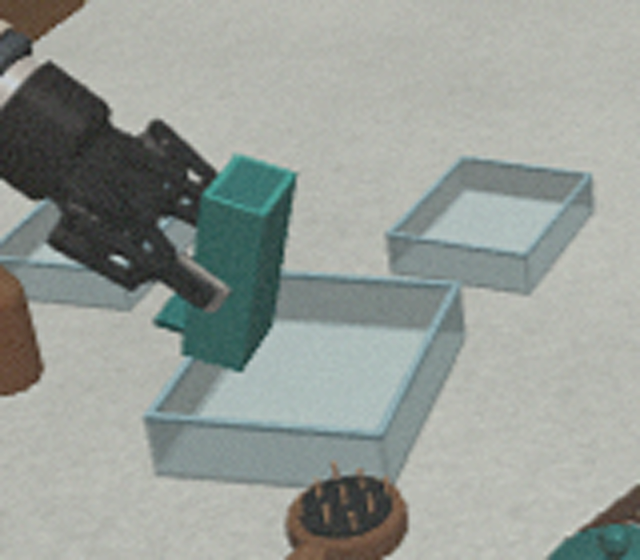

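The knocks now land firmly: 29 N held, with the wall backing the lip. I'll carry on until red shows under the mouth.

```bash
python3 - <<'E'
from workcell import *; from h import *
for i in range(5):
    knock2(.004,.24)
    r=red()
    if r[0]>8: break
print(red("k3"))
E
```

```text
knock 0.004 0.24 F [ 0.6  6.2 10.7] -> [ 1.1  4.2 11.5] M [ 1.3  -0.09 -0.13] err [0.0007 0.0012 0.0021] t 25.26 red (58, (np.float64(166.6), np.float64(227.0), np.int64(231)))
(58, (np.float64(166.8), np.float64(227.1), np.int64(231)))
```

Red has appeared at (167,227) under the mouth, so the mirror has dropped onto the tray floor, half in the sleeve. I draw the sleeve off lengthwise, checking midway that the mirror stays down.

```bash
python3 - <<'E'
from workcell import *; from h import *
bot.dwell(.3); print(red())
bot.servo_line(KP(LC+.004,CC+.002)[:3,3],velocity=.08)
bot.servo_line(KP(LC+.03,CC+.004)[:3,3],velocity=.08); st(); print(red("k4"))
E
```

```text
(62, (np.float64(166.6), np.float64(227.1), np.int64(231)))
 t 26.48 p [ 0.5938 -0.277   0.1245] F [-0.4 -0.1 -1.8] M [-0.6  -0.04  0.03] w 0.0541 j [-0.71  0.86  1.31  0.58  1.64  2.2 ]
(181, (np.float64(167.4), np.float64(221.4), np.int64(231)))
```

View pics/k4.png

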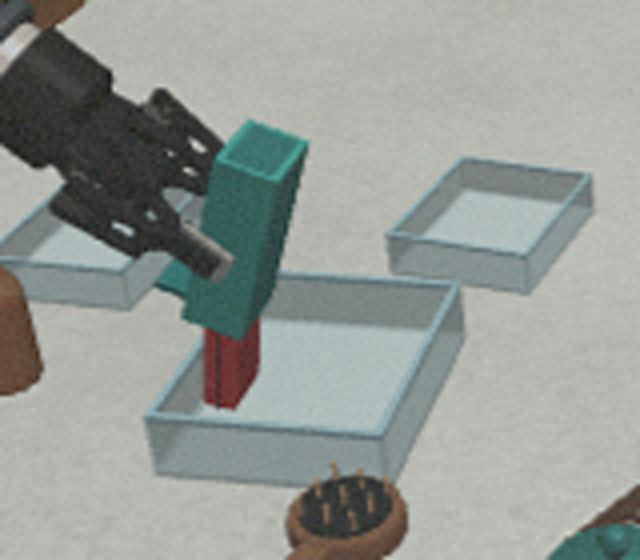

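The mirror is standing on the tray floor, its red foot at crop (225,405), and the sleeve is sliding off upward. I'll finish drawing along the sleeve's actual axis, about 71°, and measure the held angle.

```bash
python3 - <<'E'
from workcell import *; from h import *
a=np.radians(72); v=TR[:3,:3]@np.array([0,np.cos(a),np.sin(a)])
p=get_obs()["position"]
bot.servo_line(p+.04*v,velocity=.1); print(red())
bot.servo_line(p+.085*v,velocity=.12); bot.dwell(.3); st(); print(red("k5"))
E
```

```text
(295, (np.float64(167.4), np.float64(215.3), np.int64(231)))
 t 27.96 p [ 0.5918 -0.2507  0.2043] F [-0.3 -0.4 -1.4] M [-0.59 -0.06  0.04] w 0.0538 j [-0.69  0.75  1.34  0.6   1.71  2.27]
(310, (np.float64(167.5), np.float64(214.4), np.int64(231)))
```

View pics/k5.png

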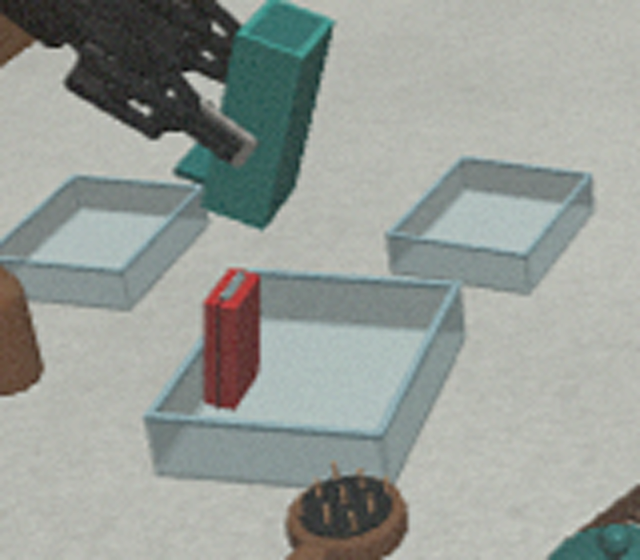

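The mirror is out, standing upright on the tray floor at crop (232,340), inside the walls. The sleeve is empty. Next I compute the held angle and grip point from the sleeve edges.

```bash
python3 - <<'E'
from workcell import *; from h import *
d=np.load("scene0.npz"); n=TR[:3,0]; I=np.linalg.inv(TR); o=get_obs(); tcp=o["position"]; Rt=R.from_quat(o["orientation"]).as_matrix()
xt=(I@np.r_[tcp,1])[0]; print("tcp tray",(I@np.r_[tcp,1])[:3].round(4))
p0=(TR@[xt+.028,0,0,1])[:3]
K,V=d["intrinsics"],d["view"]; c=-V[:3,:3].T@V[:3,3]
Q=[]
for p in [(240,42),(205,208),(297,57),(262,228)]:
    r=V[:3,:3].T@np.linalg.inv(K)@np.r_[np.array(p)/4-.4+[110,130],1]; w=c+r*(n@(p0-c))/(n@r); Q.append((I@np.r_[w,1])[1:3])
Q=np.array(Q); print(Q.round(4))
for a,b in((0,1),(2,3)): v=Q[b]-Q[a]; print(np.hypot(*v).round(4),np.degrees(np.arctan2(-v[1],-v[0])).round(1))
v=(Q[1]-Q[0]+Q[3]-Q[2]); m=v/np.hypot(*v); nn=np.array([m[1],-m[0]])
if nn[0]>0: nn=-nn
dd=(I[:3,:3]@Rt[:,1])[1:]; print("d",dd.round(3),"a deg",90-np.degrees(np.arccos(dd@m)))
cen=Q.mean(0); gp=(I@np.r_[tcp,1])[1:3]-.002*dd; print("grip in sleeve x,z",((gp-cen)@m).round(4),(.02+(gp-cen)@nn).round(4))
E
```

```text
tcp tray [-1.000e-04 -1.590e-02  2.044e-01]
[[-2.000e-04  2.680e-01]
 [-3.920e-02  1.602e-01]
 [ 3.220e-02  2.604e-01]
 [-5.200e-03  1.489e-01]]
0.1146 70.1
0.1177 71.5
d [ 0.766 -0.642] a deg 20.76074391207665
grip in sleeve x,z 0.0082 0.0324
```

```bash
cat >> h.py <<'E'
A2=np.radians(20.8)
E
python3 - <<'E'
from workcell import *; from h import *
# grip x from the final knock contact: ledge underside on wall inner edge
I=np.linalg.inv(TR); M=I@KP(LC-.004,CC); p=M[1:3,3]+[.0012,.0021]; d=M[1:3,1]
th=np.arctan2(d[1],d[0])-(np.pi/2-A2); m=np.array([np.cos(th),np.sin(th)]); n=np.array([m[1],-m[0]]); n*=-np.sign(n[0])
gp=p-.002*d; e=np.array([-.070,.045])-gp
print("tilt",np.degrees(th)%360,"gx from contact",(.045-e@m).round(4),"gz offset of wall edge",(e@n).round(4))
# go: raise, flip back, carry above box
q=get_obs()["position"]; bot.servo_line(q+[0,0,.03],velocity=.2)
a=np.array(get_obs()["joint_pos"]); a[5]-=np.pi; bot.goto_joints(a); st("flip")
up=S0.copy(); up[2,3]+=.07; g=up@G(.004,.031,SG,A2)
bot.reach(*pq(g)); st("above"); print(red())
d=vision.read_camera("scene"); np.savez("scene9.npz",**d)
cv2.imwrite("pics/p1.png",np.clip(cv2.resize(d["frame"][110:270,320:480,::-1],None,fx=3.75,fy=3.75,interpolation=2)*1.6,0,255).astype(np.uint8))
E
```

```text
tilt 250.8 gx from contact -0.0077 gz offset of wall edge 0.0028
flip t 30.96 p [ 0.5923 -0.2511  0.2353] F [-0.3 -0.7 -1.9] M [-0.57 -0.09 -0.08] w 0.054 j [-0.69  0.72  1.33  0.6   1.74 -0.85]
above t 32.86 p [0.5201 0.2589 0.1392] F [ 0.4 -0.1 -2.3] M [-0.27  0.01  0.03] w 0.0539 j [0.27 0.37 1.95 0.51 0.75 0.01]
(282, (np.float64(167.3), np.float64(214.5), np.int64(231)))
```

View pics/p1.png

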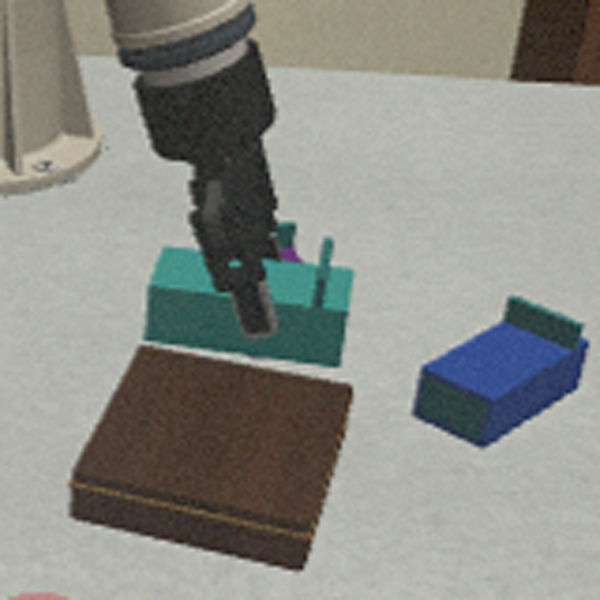

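The sleeve hangs nearly level behind and above the box, ledge up and mouth to +y. The near lower edge runs from crop (145,338) to (342,365). I'll cast those points to get tilt and position, and the box's top corners too.

```bash
python3 - <<'E'
from h import *
d=np.load("scene9.npz"); K,V=d["intrinsics"],d["view"]; c=-V[:3,:3].T@V[:3,3]
I=np.linalg.inv(S0); n=S0[:3,1]
for ys in(-.028,):
    p0=(S0@[0,ys,0,1])[:3]
    for p in [(145,338),(342,365),(150,287),(352,312)]:
        r=V[:3,:3].T@np.linalg.inv(K)@np.r_[np.array(p)/3.75-.4+[320,110],1]; w=c+r*(n@(p0-c))/(n@r); print((I@np.r_[w,1])[:3].round(4))
B=np.array([ray(d,np.array(p)/3.75-.4+[320,110],.04)[:2] for p in[(140,346),(352,384),(308,525),(75,477)]])
print("box",B.round(3).tolist(),"centre",B.mean(0).round(4), "in S0",[(I@np.r_[b,.04,1])[:2].round(3).tolist() for b in B])
t=np.load("top0.npz"); B=np.array([ray(t,np.array(p)/4-.4+[130,175],.04)[:2] for p in[(150,32),(366,78),(305,325),(78,270)]]); print("top box in S0",[(I@np.r_[b,.04,1])[:2].round(3).tolist() for b in B])
E
```

```text
[-0.0612 -0.028   0.0731]
[ 0.0595 -0.028   0.074 ]
[-0.0609 -0.028   0.1101]
[ 0.0602 -0.028   0.1116]
box [[0.427, 0.186], [0.451, 0.331], [0.621, 0.299], [0.597, 0.156]] centre [0.5239 0.2431] in S0 [[-0.078, 0.085], [0.069, 0.075], [0.054, -0.097], [-0.09, -0.088]]
top box in S0 [[0.049, -0.093], [-0.1, -0.082], [-0.088, 0.086], [0.064, 0.071]]
```

It is level to within 0.5°, and its underside is about 3 mm higher than commanded. I'll set it down 8 mm further in from the box edge, under force watch, and release.

```bash
python3 - <<'E'
from workcell import *; from h import *
g0=S0@G(.004,.031,SG,A2); sh=-.008*S0[:3,0]
P=lambda z: g0[:3,3]+sh+[0,0,z]
bot.servo_line(P(.05),velocity=.15); bot.servo_line(P(.006),velocity=.1); F0=get_obs()["wrist_force"]
z=.006
while z>-.008:
    z-=.0015; bot.servo_line(P(z),velocity=.06); F=get_obs()["wrist_force"]-F0
    if F[2]>4: break
print("contact z",z,F.round(1))
hand.move_gripper(.085); st("open")
p=get_obs()["position"]; bot.servo_line(p-.12*g0[:3,1],velocity=.2); st("away")
j=np.array(get_obs()["joint_pos"]); 
bot.servo_line(get_obs()["position"]+[-.10,-.03,.08],velocity=.25)
print(red())
P=[]
for n,(x0,x1,y0,y1) in(("scene",(90,470,130,310)),("top",(130,410,90,270))):
    d=vision.read_camera(n); np.savez(n+"F.npz",**d); P.append(cv2.resize(d["frame"][y0:y1,x0:x1,::-1],None,fx=2 if n=="scene" else 2.2,fy=2 if n=="scene" else 1.3,interpolation=2))
im=np.zeros((600,800,3),np.uint8); im[:360,:760]=P[0]; im[362:362+P[1].shape[0],:P[1].shape[1]]=P[1]
cv2.imwrite("pics/f.png",np.clip(im*1.6,0,255).astype(np.uint8)); st("end")
E
```

```text
contact z 4.336808689942018e-19 [-1.1  0.2  7. ]
open t 35.26 p [0.5185 0.2514 0.0691] F [ 0.2 -0.8  0.6] M [-0.17  0.02  0.1 ] w 0.0851 j [ 0.26  0.48  1.99  0.6   0.62 -0.12]
away t 36.01 p [0.5137 0.209  0.1806] F [ 0.1  0.5 -0.3] M [-0.2   0.02  0.06] w 0.0847 j [ 0.18  0.29  1.96  0.47  0.85 -0.02]
(289, (np.float64(167.3), np.float64(214.3), np.int64(231)))
end t 36.83 p [0.4141 0.1792 0.2595] F [ 0.2  1.1 -0.3] M [-0.19  0.03 -0.  ] w 0.085 j [0.15 0.02 2.08 0.42 0.99 0.03]
```

View pics/f.png

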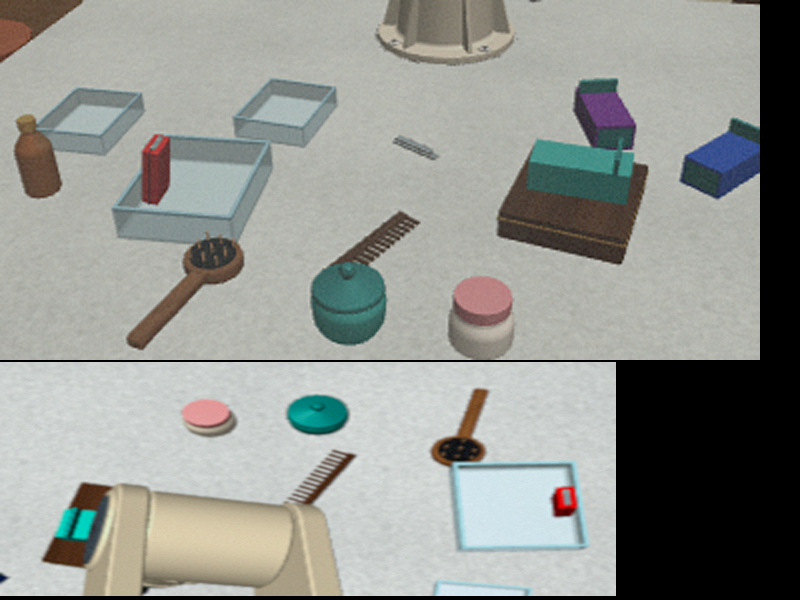

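The sleeve lies flat on the box, ledge up, at view (582,172). The mirror stands inside the tray at (155,170). The other things have not moved and the gripper is clear, so I'm handing in.

```bash
python3 -c "
from workcell import *; hand_in()"
```

```text
the job is handed in; nothing more can be done
```

The job is handed in, at about 37 s of the 64 s allowed. The mirror is in the large tray, and the empty sleeve is back flat on the jewellery box, ledge side up.

- **What I did:** I gripped the sleeve with the fingers at a 40° slant and turned it mouth-down just inside the tray's right-hand wall. I knocked the ledge on that wall five times; the second knock barely touched. After the last one the mirror showed on the tray floor, and I drew the sleeve off lengthwise.
- **Last checks:** The final picture shows the mirror inside the tray and the sleeve on the box, with the gripper open and clear. The other objects look where they were, judged by eye rather than measured. The highest wrist force I read was about 29 N (limit 120 N), but I took readings only between moves, so I did not see the peak at impact.
- **What went differently:**
  - My first tray position was about 4 mm off between the two cameras. I corrected it from the overlays and then by touch.
  - The first knock turned the sleeve about 6° in the jaws, and it had turned about 19° by the end. I measured this and allowed for it when laying the sleeve down.
  - Two estimates of where the sleeve sat in the grip disagreed by about 16 mm, so I measured it again above the box before lowering. It was level there to within 0.5°.
  - The mirror stands on its end in the tray rather than lying flat.
  - The sleeve is about 8 mm further in from the box edge than it was at the start.

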